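# Set up the single-cup drip coffee filter on its mug

## Robot

A 6-joint arm with a two-finger parallel gripper is mounted at the origin on the work surface. World frame = base frame: x ahead of the robot, y to its left, z up, the work surface at z = 0. Lengths are in mm, angles in rad, forces in N, time in s.
With the tool pointing down it reaches from about 300 to 775 mm from the base axis. Payload 14.6 kg.
Tool frame: the origin (TCP) lies on the centre line of the jaws, within the pads' length; the fingertips stand 19 mm ahead of it and the grasp point (between the pads) is the TCP (bot.tip_reach is the distance from the TCP to the fingertips, in mm); z points along the fingers, y is the line along which they close (so a half turn about z gives the same grasp; the last joint's range is limited). The gripper opens to 85 mm and grips with 20 to 120 N. Pads are 22 mm wide; open, the fingers measure 114 mm over their backs; the gripper's body (76 mm by 85 mm) begins 54 mm behind the grasp point. The pads swing forward as they close: fully open they stand 13 mm farther back than shut.
Start: joints at [-1.23, 0.3, 1.521, -0, 1.321, -0.067], TCP at [218.117, -504.89, 224.181] pointing down, gripper open.
Joint ranges: [-3.03, 3.03], [-0.79, 2.21], [0.23, 2.52], [-1.04, 4.18], [0, 3.07], [-2.55, 2.55]. Speed limits (rad/s): [2.22, 2.22, 2.57, 3.14, 3.14, 3.14].

## Interface

Orientations are given as a unit quaternion [w, x, y, z].
In Python, from rig import bot gives the robot as it stands. Calls block until the motion is done:
- bot.move_to(position, orientation): joint-space move of the TCP to a pose.
- bot.servo_line(position, attitude=None, speed=150, until_force=None): straight line of the TCP; attitude=None keeps the orientation; speed is the mean speed in mm/s. With until_force (N) it stops when the force on the tool has changed by that much, and returns True; else False.
- bot.move_joints(angles): joint-space move.
- bot.move_gripper(opening, grip_force=None): finger opening in mm; grip_force is the grip in N (None keeps the last); returns when the fingers have stopped.
- bot.dwell(seconds).
- bot.ik(position, orientation): joint angles nearest the present ones, or None.
- bot.read_state(): the state.
- bot.read_camera(name): name is "side" or "top" or "wrist"; returns a dict with "image" (480x640x3 uint8, blue, green, red), "depth" (480x640 float32, mm along the optical axis (not along the pixel's ray), 0 where there is no reading), "fovy" (degrees; the focal length in pixels is half the picture's height over the tangent of half this angle, whatever the lens; pixels are square), "cx", "cy" (the principal point, pixels), "eye" and "attitude" of the camera in the world; the wrist camera has in their place "mount" (4x4, takes a point from camera to tool coordinates, whose origin is the TCP and whose axes are the flange's). Camera axes: x right, y down, z forward; pixel columns grow to the right and rows downward; lengths in mm; the calibration is good to about 2 mm. A picture is of the moment at which its call begins: read the wrist's pose just before it.
A pose or a line that the arm cannot do raises bot.MotionError and nothing moves.
- bot.finish_job(): hands the job in; it is judged then, once.
The state is a dict: "clock": time; "joint_positions": joint angles; "qvel": joint speeds; "effort": joint torques, N m; "ee_pos": TCP position; "tool_rot": TCP orientation; "ft_force": force on the tool from outside, world axes, zero at the start; "moment": the same for the moment, N m; "grip_width": finger opening in mm; "grip_force": force on a finger pad.
Only numpy, scipy, OpenCV 4.12 (cv2) and the standard library are available. Lean on these libraries where they do the work, as an engineer would, in place of code of your own. Each camera call takes 0.05 s, during which the arm holds its last target. There are 200 camera calls.

## Task

Get the single-cup coffee filter ready, building up from the white saucer that lies flat on the ledge and finishing and letting go of each piece before the next: first stand the blue mug upright in the middle of the saucer, then set the steel filter on the mug with its foot inside the mug's mouth and its flange level on the rim, then lower the press into the filter down to its floor, and last put the lid on the filter, centred and level. Leave the jar, the tin, the timer and the cream jug where they stand.

Things in the scene. Friction and masses are not known exactly. Their poses are not given: they have to be found in the camera images.
- saucer: White plastic saucer lying flat and loose on the tiled ledge, 140 mm across, rim 16 mm high; the three saucers upright in the chrome rack (fixed, 155 mm high, in the far left corner) are not used. Origin at the centre of its underside, z up. Its flat middle, 80 mm across, lies 5 mm above the origin; the mug stands there.
- mug_center (a point): Loose blue ceramic mug, upright, open, 85 mm high, 0.26 kg; body 68 mm across, straight from 20 mm above its underside to the rim, narrowing below to a 52 mm foot; mouth 60 mm across inside. Point: on the axis, half-way up (42.5 mm above the underside), z up. The handle sticks out along +y to 67 mm from the axis, so grasp the body across x.
- filter_center (a point): Loose steel drip filter, upright, open, round, 62 mm high, 0.14 kg: foot 50 mm across, 6 mm high; flange 84 mm across, 6 to 9 mm above the underside; straight chamber 62 mm across, 57 mm inside, its floor 11 mm above the underside. Point: on the axis, half-way up (31 mm), z up. On the mug the flange rests on the rim: the filter's underside is then 79 mm above the mug's.
- press_knob (a point): Loose filter press standing on its disc: steel disc 47 mm across, 3 mm thick; stem 8 mm across; black upright knob 12 mm across, 50 to 70 mm above the underside. 50 g. Point: middle of the knob, on the axis, 60 mm above the underside, z up. Seated, only the top 19 mm of the knob stand above the filter's rim: grasp it with the fingertips, so that they stay above the rim.
- lid_knob (a point): Loose steel lid like a hat, brim down: brim 80 mm across, 3 mm thick; crown 45 mm across, up to 28 mm above the underside, hollow (39 mm across, 25 mm deep) to cover the press knob; black knob 14 mm across, 30 to 48 mm above the underside. 70 g. Point: middle of the knob, on the axis, 39 mm above the underside, z up. Grasp the knob with the fingertips. The brim just rests on the filter's rim.
- jar: Closed glass coffee jar, 68 mm in diameter, 115 mm high, loose; origin at the centre of its underside. Leave alone.
- tin: Stainless steel sugar tin with lid, 60 mm in diameter, 70 mm high, loose; origin at the centre of its underside. Leave alone.
- timer: White plastic press-button timer, 62 mm square, 26 mm high, lying flat, loose; origin at the centre of its underside. Leave alone.
- creamer: Small white ceramic cream jug, 60 mm in diameter, 74 mm high, a handle at its +y reaching 47 mm from the axis, loose; origin at the centre of its underside. Leave alone.
Things that resemble listed ones, but are neither listed nor needed, are in the scene too. What is shaped like the part that bears lid_knob but turquoise is not meant.

How it is judged:
By the outcome, as a careful person would: the job done as asked, in the order asked, and still so for the second after the job is handed in, with the robot touching nothing.
It also fails if it takes over 144 s, if anything falls off the work surface, if the arm or the gripper's body presses on something with over 40 N, if the wrist force passes 120 N, or if a joint passes its speed limit or range.

## Working session

There is one attempt and no reset: what is moved stays moved. The work goes in short steps, each a Python script; the robot and the scene stay as the last script left them, time stands still between calls to the robot, and variables do not carry over. Pictures are saved under pics/ and viewed, at most 14 in all, crops included, and the job is handed in when it is done.

```bash
mkdir -p pics; ls; python3 - <<'E'
from rig import bot
import cv2,numpy as np
for n in("top","side"):
    c=bot.read_camera(n);cv2.imwrite(f"pics/{n}0.png",c["image"]);np.savez(f"{n}0.npz",**c)
    print(n,c["fovy"],c["cx"],c["cy"],c["eye"],c["attitude"],(c["depth"]>0).mean())
print(bot.read_state(), bot.tip_reach)
E
```

```text
pics
top 46.112065842759826 319.69275986164877 243.1696471794471 [ 446.2231208   -57.533178   1457.83138131] [-0.03109075  0.70703098 -0.70640327  0.0116177 ] 0.995947265625
side 47.96337912902596 320.68928672810205 240.76088669275305 [134.15783707 669.06466711 876.16550445] [ 0.09612933 -0.2574878   0.88845258 -0.36757475] 0.9960904947916667
{'clock': 0.1, 'joint_positions': array([-1.22960656e+00,  3.00447303e-01,  1.52154472e+00, -3.92397441e-06,
        1.32068056e+00, -6.66052033e-02]), 'qvel': array([ 0.000798  , -0.00307325, -0.00245309, -0.00066911, -0.00050455,
       -0.00161965]), 'effort': array([ 1.55461843e-03, -5.44378030e+01, -3.62370944e+01, -8.69793598e-05,
        3.08539406e-03, -5.96575001e-05]), 'ee_pos': array([ 218.04165456, -504.69154577,  223.64974984]), 'tool_rot': array([-5.34620664e-04,  9.79284584e-01,  2.02488053e-01, -7.57826956e-05]), 'ft_force': array([ 0.1244744 , -0.44710309,  0.00965806]), 'moment': array([-0.01271049,  0.03490711,  0.02015596]), 'grip_force': 0.0, 'grip_width': 85.40127918212131} 19.0
```

View pics/top0.png

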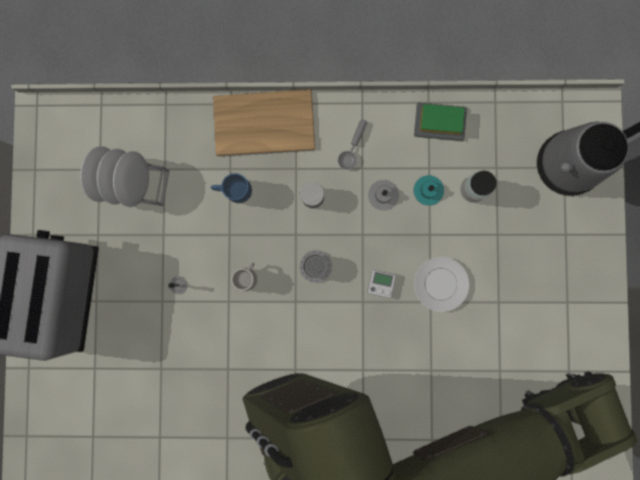

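View pics/side0.png

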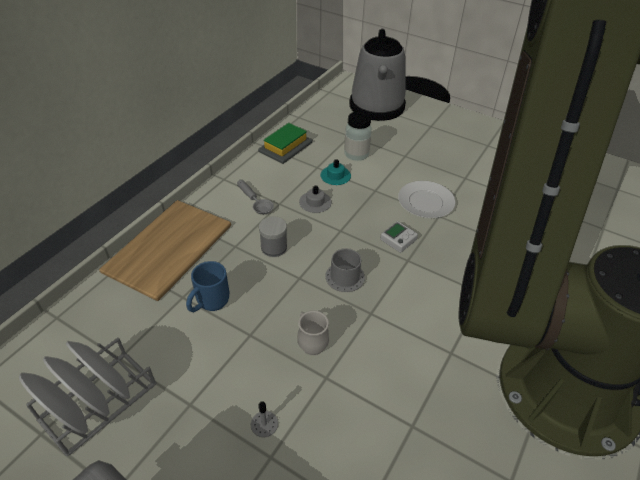

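Top view:
- Mug: (237,187), handle pointing left.
- Filter: (316,264).
- Press: (177,285).
- Steel lid: (383,194). The turquoise look-alike is at (430,190).
- Saucer: (441,284). The racked saucers at (115,177) are not used.
- Others: tin (312,194), which could be taken for the filter, creamer (244,278), which could be taken for the mug, jar (480,184), timer (382,283).

Next I measure by casting depth pixels into the world from both views.

```bash
cat > h.py <<'E'
import numpy as np,cv2
from scipy.spatial.transform import Rotation as R
from scipy.optimize import least_squares
def rot(q): return R.from_quat([q[1],q[2],q[3],q[0]]).as_matrix()
def cloud(c,Rm=None,t=None):
    f=240/np.tan(np.radians(float(c["fovy"]))/2)
    v,u=np.mgrid[0:480,0:640]; d=c["depth"]
    P=np.stack([(u-float(c["cx"]))/f*d,(v-float(c["cy"]))/f*d,d],-1)
    if Rm is None: Rm,t=rot(c["attitude"]),np.array(c["eye"])
    return P@Rm.T+t
def circ(p,r=None):
    """fit circle; r fixed if given"""
    m=p.mean(0)
    if r is None:
        s=least_squares(lambda x:np.hypot(*(p-x[:2]).T)-x[2],[*m,30],loss="soft_l1",f_scale=2)
    else:
        s=least_squares(lambda x:np.hypot(*(p-x[:2]).T)-r,m,loss="soft_l1",f_scale=2)
    return s.x
def hull(p): return cv2.convexHull(p.astype(np.float32))[:,0]
E
python3 - <<'E'
from h import *
T=np.load("top0.npz");S=np.load("side0.npz");X=cloud(T);Y=cloud(S)
obj=dict(mug=(237,187),filter=(316,264),press=(177,285),lid=(383,194),teal=(430,190),saucer=(441,284),tin=(312,194),creamer=(244,278),jar=(480,184),timer=(382,283),kettle=(575,160),toaster=(45,300),rack=(115,177))
z=X[...,2]; print("table z top/side",np.median(X[310:350,200:420,2]),np.median(Y[300:350,420:460,2]))
for n,(u,v) in obj.items():
    w=40 if n in("saucer",) else 32 if n not in("kettle","toaster","rack") else 60
    p=X[max(v-w,0):v+w,max(u-w,0):u+w].reshape(-1,3)
    c=X[v,u]
    q=p[(p[:,2]>(4 if n in("saucer","press","lid","teal") else 15))]
    q=q[np.hypot(*(q-c)[:,:2].T)<(80 if w<60 else 200)]
    zt=np.percentile(q[:,2],97); 
    e=(cv2.minEnclosingCircle(q[:,:2].astype(np.float32)))
    top=q[q[:,2]>zt-6]
    # same from side cloud
    s=Y.reshape(-1,3); s=s[(np.hypot(*(s-c)[:,:2].T)<65)&(s[:,2]>zt-8)]
    print(n,"n",len(q),"ztop",round(zt),"all",np.round(e[0]),round(e[1]),"top band med",np.round(top.mean(0)),len(top),"mec",np.round(cv2.minEnclosingCircle(top[:,:2].astype(np.float32))[0],1), round(cv2.minEnclosingCircle(top[:,:2].astype(np.float32))[1]),
      "side mec", [np.round(x) for x in cv2.minEnclosingCircle(s[:,:2].astype(np.float32))[:2]] if len(s)>3 else None)
im=np.hstack([cv2.resize(cv2.cvtColor(T["image"],1) if 0 else T["image"][v-28:v+28,u-28:u+28],(260,260)) for u,v in (obj["mug"],obj["filter"],obj["lid"])])
im2=np.hstack([cv2.resize(T["image"][v-28:v+28,u-28:u+28],(260,260)) for u,v in (obj["press"],obj["saucer"],obj["creamer"])])
cv2.imwrite("pics/crop0.png",np.vstack([im,im2]))
E
```

```text
table z top/side 0.8242513183143956 0.19650640881894788
mug n 512 ztop 89 all [668. 208.] 50 top band med [671. 193.  86.] 128 mec [669.7 197.7] 39 side mec [array([671., 193.]), np.float64(35.0)]
filter n 226 ztop 1458 all [470. -15.] 49 top band med [ 446.  -58. 1458.] 19 mec [446.2 -57.5] 0 side mec None
press n 564 ztop 67 all [426. 346.] 79 top band med [425. 350.  70.] 21 mec [425.3 350.7] 6 side mec [array([427., 352.]), np.float64(6.0)]
lid n 909 ztop 37 all [ 655. -177.] 80 top band med [ 661. -180.   40.] 64 mec [ 659.  -180.9] 21 side mec [array([ 660., -178.]), np.float64(20.0)]
teal n 968 ztop 40 all [ 665. -295.] 80 top band med [ 671. -298.   44.] 41 mec [ 670.2 -298.6] 19 side mec [array([ 671., -293.]), np.float64(10.0)]
saucer n 2257 ztop 20 all [ 430. -327.] 80 top band med [ 430. -327.   17.] 698 mec [ 429.8 -325.4] 69 side mec [array([ 430., -327.]), np.float64(65.0)]
tin n 495 ztop 76 all [653.   2.] 30 top band med [653.   1.  73.] 274 mec [653.2   1.6] 30 side mec [array([654.,   2.]), np.float64(31.0)]
creamer n 339 ztop 78 all [449. 168.] 37 top band med [441. 172.  76.] 78 mec [440.5 172.3] 28 side mec [array([443., 173.]), np.float64(29.0)]
jar n 844 ztop 120 all [ 671. -408.] 34 top band med [ 672. -409.  117.] 357 mec [ 671.8 -409.4] 30 side mec [array([ 672., -410.]), np.float64(32.0)]
timer n 593 ztop 30 all [ 429. -174.] 41 top band med [ 430. -173.   27.] 266 mec [ 431.  -174.6] 40 side mec [array([ 429., -172.]), np.float64(38.0)]
kettle n 5042 ztop 205 all [ 748. -664.] 110 top band med [ 739. -657.  203.] 939 mec [ 738.  -656.1] 49 side mec [array([ 733., -645.]), np.float64(43.0)]
toaster n 10306 ztop 186 all [398. 645.] 152 top band med [406. 650. 182.] 4316 mec [397.  656.5] 145 side mec None
rack n 3481 ztop 143 all [690. 467.] 95 top band med [698. 503. 142.] 403 mec [700.2 499.8] 56 side mec [array([694., 484.]), np.float64(42.0)]
```

View pics/crop0.png

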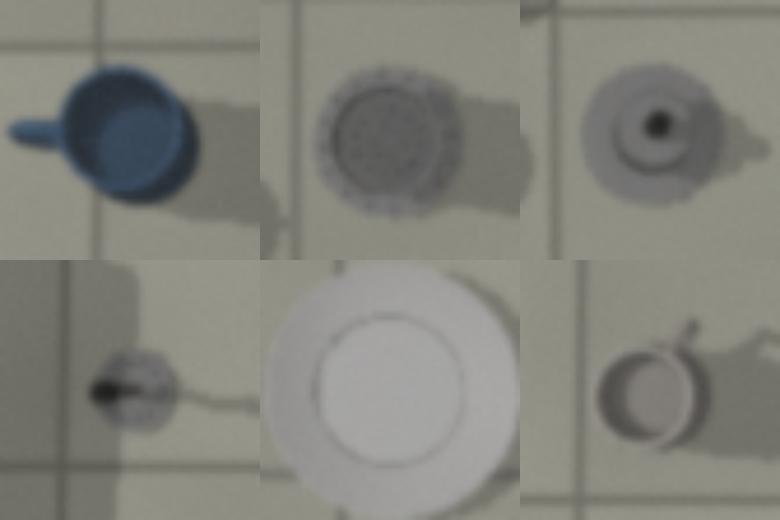

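The crops confirm the choices: blue mug with its handle at the left (+y), steel filter, black-knobbed steel lid, press, and the saucer lying flat. Next I move over the saucer and the mug for close wrist views.

```bash
cat >> h.py <<'E'
from rig import bot
A45=[0,np.cos(np.pi/4),np.sin(np.pi/4),0]
def q(yaw):  # yaw = direction of closing line in world (rad)
    a=(yaw+np.pi/2)/2; return [0,np.cos(a),np.sin(a),0]
def wrist(name=None):
    s=bot.read_state(); c=bot.read_camera("wrist")
    if name: cv2.imwrite(f"pics/{name}.png",c["image"])
    M=np.array(c["mount"]); Rt=rot(s["tool_rot"])
    c["R"]=Rt@M[:3,:3]; c["t"]=Rt@M[:3,3]+s["ee_pos"]
    return c,cloud(c,c["R"],c["t"])
def band(X,c,lo,hi,rad):
    p=X.reshape(-1,3); return p[(np.hypot(*(p[:,:2]-c).T)<rad)&(p[:,2]>lo)&(p[:,2]<hi)]
def ray(c,u,v,z):
    f=240/np.tan(np.radians(float(c["fovy"]))/2)
    Rm,t=(c["R"],c["t"]) if "R" in c else (rot(c["attitude"]),np.array(c["eye"]))
    d=Rm@[(u-float(c["cx"]))/f,(v-float(c["cy"]))/f,1]; return (t+d*(z-t[2])/d[2])[:2]
def st(): 
    s=bot.read_state(); return dict(t=round(s["clock"],1),p=np.round(s["ee_pos"],1),w=round(float(s["grip_width"]),1),g=np.round(s["grip_force"],1),F=np.round(s["ft_force"],1),q=np.round(s["joint_positions"],2))
E
python3 - <<'E'
from h import *
T=dict(np.load("top0.npz"));print("filter ray",ray(T,316,264,9),"side",ray(dict(np.load("side0.npz")),345,262,62))
bot.move_to([430,-327,300],q(0)); c,X=wrist("w_saucer"); print(st(),c["mount"],c["fovy"])
b=band(X,[430,-327],12,22,85); print("saucer rim",len(b),np.round(b.mean(0),1),circ(hull(b[:,:2])), [np.median(band(X,[430,-327],-5,12,r)[:,2]) for r in (30,)])
bot.move_to([671,193,260],q(0)); c,X=wrist("w_mug"); print(st())
b=band(X,[671,193],78,95,50); print("mug rim",len(b),np.round(b.mean(0),1),circ(b[:,:2]))
a=cv2.imread("pics/w_saucer.png");d=cv2.imread("pics/w_mug.png");cv2.imwrite("pics/w1.png",cv2.resize(np.hstack([a,d]),(800,300)))
E
```

```text
filter ray [480.22918969  -8.1275932 ] side [472.36815722   2.91505436]
{'t': 1.3, 'p': array([ 429.3, -327.8,  299.5]), 'w': 85.3, 'g': np.float64(0.0), 'F': array([ 0.6,  0.6, -0.5]), 'q': array([-0.72,  0.23,  1.43, -0.  ,  1.48, -0.72])} [[-1.05329726e-05 -9.58494312e-01 -2.85111651e-01  7.30373379e+01]
 [ 1.00000000e+00 -1.57166982e-05  1.58933993e-05 -1.06489955e+00]
 [-1.97147466e-05 -2.85111651e-01  9.58494312e-01 -1.48716693e+02]
 [ 0.00000000e+00  0.00000000e+00  0.00000000e+00  1.00000000e+00]] 70.59757640433335
saucer rim 2462 [ 428.3 -323.4   14. ] [ 428.44784256 -326.13053091   69.1454317 ] [np.float64(4.13046043279337)]
{'t': 3.4, 'p': array([671.3, 191.8, 260.3]), 'w': 85.4, 'g': np.float64(0.0), 'F': array([-0. , -0.3, -0.1]), 'q': array([ 0.23,  0.63,  0.96, -0.  ,  1.55,  0.23])}
mug rim 929 [668.6 191.4  83.4] [668.67556561 191.77665107  31.54219062]
```

View pics/w1.png

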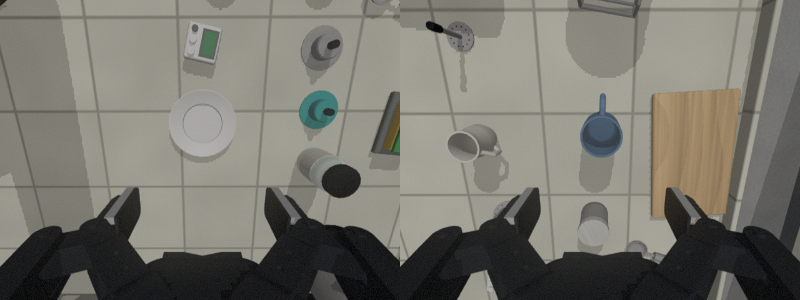

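The wrist pictures show the saucer and the mug clearly, and the fits agree with the top camera to about 2 mm. Next step is the mug onto the saucer.

```bash
python3 - <<'E'
from h import *
m=[669.5,192]; s=[428.8,-326.4]
bot.servo_line([*m,130],speed=200); bot.dwell(.2)
bot.servo_line([*m,60],speed=100); print(st())
bot.move_gripper(60,40); bot.dwell(.3); a=st(); print(a,bot.tip_reach)
bot.servo_line([*m,200],speed=150); print(st())
bot.move_to([*s,210],q(0)); bot.dwell(.3)
bot.servo_line([*s,80],speed=150); bot.dwell(.3); print(st())
print(bot.servo_line([*s,60],speed=20,until_force=3)); print(st())
E
```

```text
{'t': 5.2, 'p': array([669.9, 192.1,  60.8]), 'w': 85.4, 'g': np.float64(0.0), 'F': array([-0.6,  1.2,  1. ]), 'q': array([ 0.23,  0.78,  1.19, -0.  ,  1.17,  0.23])}
{'t': 5.8, 'p': array([670. , 192.1,  61.3]), 'w': 65.4, 'g': np.float64(45.3), 'F': array([-1.1, -0.6,  5.6]), 'q': array([ 0.23,  0.78,  1.19, -0.  ,  1.17,  0.23])} 19.0
{'t': 6.9, 'p': array([669.1, 191.9, 198.6]), 'w': 64.8, 'g': np.float64(44.9), 'F': array([-0.1, -0.2, -1.9]), 'q': array([ 0.23,  0.66,  1.06, -0.  ,  1.42,  0.23])}
{'t': 10.6, 'p': array([ 428.9, -326.5,   80.4]), 'w': 65.3, 'g': np.float64(44.9), 'F': array([ 0.9, -0.3, -2.5]), 'q': array([-0.72,  0.44,  1.69, -0.  ,  1.01, -0.72])}
True
{'t': 11.3, 'p': array([ 428.7, -326.5,   66.3]), 'w': 65.0, 'g': np.float64(45.7), 'F': array([-0.8,  0.7,  5.3]), 'q': array([-0.72,  0.46,  1.7 , -0.  ,  0.98, -0.72])}
```

```bash
python3 - <<'E'
from h import *
s=[428.8,-326.4]
bot.move_gripper(85); bot.dwell(.2); bot.servo_line([*s,175],speed=150)
bot.servo_line([400,-326.4,300],speed=200); bot.dwell(.2)
c,X=wrist("w_placed")
b=band(X,s,80,100,45); print("mug rim",len(b),np.round(b.mean(0),1),circ(b[:,:2]))
b=band(X,s,12,22,85); print("saucer",len(b),circ(hull(b[:,:2])))
bot.move_to([476,-5,260],q(0)); bot.dwell(.2); c,X=wrist("w_filter"); print(st())
b=band(X,[476,-3],54,72,50); print("filter rim",len(b),np.round(b.mean(0),1),circ(b[:,:2]))
b=band(X,[476,-3],5,13,60); print("flange",len(b),circ(hull(b[:,:2])) if len(b)>5 else 0)
a=cv2.imread("pics/w_placed.png");d=cv2.imread("pics/w_filter.png");cv2.imwrite("pics/w2.png",cv2.resize(np.hstack([a,d]),(800,300)))
E
```

```text
mug rim 899 [ 428.4 -325.3   87.4] [ 427.11580159 -326.43888726   31.70353158]
saucer 2719 [ 428.52264906 -326.12678575   69.18752862]
{'t': 15.3, 'p': array([476.1,  -5.7, 260. ]), 'w': 84.7, 'g': np.float64(0.0), 'F': array([-1. , -0.5,  1.2]), 'q': array([-0.09,  0.11,  1.67, -0.  ,  1.37, -0.09])}
filter rim 546 [473.   -7.6  60. ] [473.21388644  -5.81163472  29.36470015]
flange 2632 [473.27107311  -5.80499138  41.31952926]
```

View pics/w2.png

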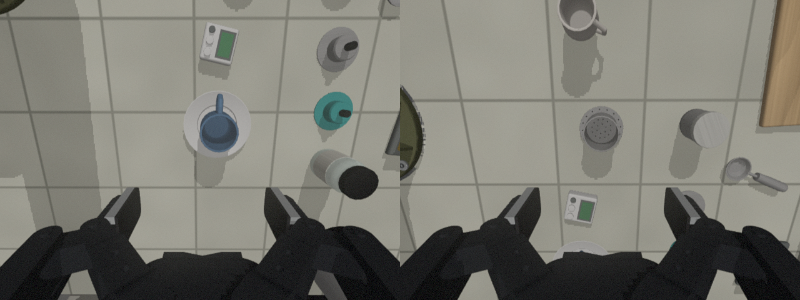

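The mug stands centred on the saucer, and the filter is clear. Next is the filter onto the mug.

```bash
python3 - <<'E'
from h import *
m=[474,-5.8]; s=[428.4,-326.5]
bot.servo_line([*m,120],speed=200); bot.dwell(.2)
bot.servo_line([*m,45],speed=100); bot.dwell(.2)
bot.move_gripper(52,40); bot.dwell(.3); a=bot.read_state()["ee_pos"][2]; print(st())
bot.servo_line([*m,230],speed=150)
bot.move_to([*s,230],q(0)); bot.dwell(.3); print(st())
bot.servo_line([*s,a+95],speed=120); bot.dwell(.4); print(st())
print(bot.servo_line([*s,a+80],speed=15,until_force=3)); print(st(),a+84)
E
```

```text
{'t': 18.1, 'p': array([474.3,  -5.8,  45.8]), 'w': 58.9, 'g': np.float64(40.5), 'F': array([-3.2,  0.2, 10.7]), 'q': array([-0.09,  0.38,  1.89,  0.  ,  0.87, -0.09])}
{'t': 21.0, 'p': array([ 428.7, -326. ,  230.1]), 'w': 58.5, 'g': np.float64(43.2), 'F': array([ 0.1,  0.2, -2.1]), 'q': array([-0.72,  0.27,  1.55, -0.  ,  1.33, -0.72])}
{'t': 22.3, 'p': array([ 428.5, -326.5,  141. ]), 'w': 58.7, 'g': np.float64(43.2), 'F': array([ 0.1, -0.1, -1.4]), 'q': array([-0.72,  0.36,  1.65,  0.  ,  1.14, -0.72])}
True
{'t': 23.0, 'p': array([ 428.4, -326.5,  129.9]), 'w': 58.7, 'g': np.float64(44.0), 'F': array([-0.8,  0.5,  5.1]), 'q': array([-0.72,  0.37,  1.66, -0.  ,  1.11, -0.72])} 129.78383521604778
```

```bash
python3 - <<'E'
from h import *
s=[428.4,-326.5]
bot.move_gripper(85); bot.dwell(.2); bot.servo_line([*s,230],speed=150)
bot.servo_line([400,-326.4,330],speed=200); bot.dwell(.3)
c,X=wrist("w_f2")
b=band(X,s,135,155,45); print("filter rim",len(b),np.round([*b.mean(0),b[:,2].std()],1),circ(b[:,:2]))
b=band(X,s,88,98,60); print("flange",len(b),circ(hull(b[:,:2])),b[:,2].mean())
p=[426,351]
bot.move_to([*p,280],q(np.pi/2)); bot.dwell(.2); c,X=wrist("w_press"); print(st())
b=band(X,p,50,80,40); print("knob",len(b),np.round([*b.mean(0),*b.min(0),*b.max(0)],1))
b=band(X,p,1.8,7,45); print("disc",len(b),circ(hull(b[:,:2])))
a=cv2.imread("pics/w_f2.png");d=cv2.imread("pics/w_press.png");cv2.imwrite("pics/w3.png",cv2.resize(np.hstack([a,d]),(800,300)))
E
```

```text
filter rim 683 [ 428.2 -328.7  143.     3.1] [ 427.06116774 -326.32026069   29.34248461]
flange 2796 [ 426.84192563 -325.8013765    40.84481511] 93.33053606233389
{'t': 28.1, 'p': array([426.2, 350.7, 280. ]), 'w': 85.1, 'g': np.float64(0.0), 'F': array([0.2, 0.4, 0.7]), 'q': array([ 0.62,  0.27,  1.43, -0.  ,  1.44, -0.95])}
knob 117 [423.6 351.3  66.8 419.  346.2  50.9 430.5 357.2  71. ]
disc 587 [424.9288351  351.35456769  23.02901986]
```

View pics/w3.png

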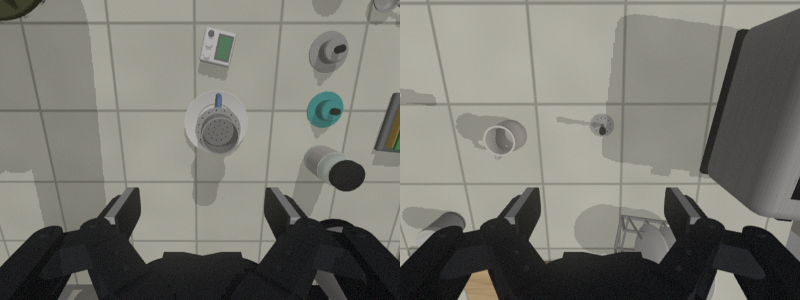

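The filter sits level on the mug. The press is at about (425,352). Grasp its knob with the tips 54 mm above its underside.

```bash
python3 - <<'E'
from h import *
m=[425.3,352]; s=[428.4,-326.5]
bot.move_gripper(40); bot.servo_line([*m,130],speed=200); bot.dwell(.3)
bot.servo_line([*m,73],speed=80); bot.dwell(.3)
bot.move_gripper(5,25); bot.dwell(.3); a=bot.read_state()["ee_pos"][2]; print(st())
bot.servo_line([*m,260],speed=150)
bot.move_to([*s,290],q(0)); bot.dwell(.4); print(st())
c,X=wrist("w_hp"); 
side=bot.read_camera("side"); cv2.imwrite("pics/s_hp.png",side["image"])
cv2.imwrite("pics/w4.png",np.hstack([cv2.resize(c["image"],(400,300)),cv2.resize(side["image"][0:240,300:620],(400,300))]))
print(a)
E
```

```text
{'t': 31.7, 'p': array([425.3, 352. ,  73. ]), 'w': 5.4, 'g': np.float64(0.0), 'F': array([-0.5,  0.4, -0.1]), 'q': array([ 0.63,  0.48,  1.66, -0.  ,  1.01, -0.95])}
{'t': 35.9, 'p': array([ 428.5, -326.4,  290. ]), 'w': 5.1, 'g': np.float64(0.0), 'F': array([ 0.2, -0.3, -0.4]), 'q': array([-0.72,  0.23,  1.45,  0.  ,  1.46, -0.72])}
72.99283355723311
```

View pics/w4.png

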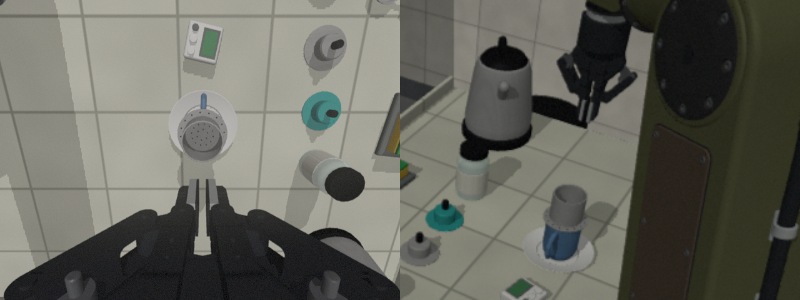

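The fingers closed on nothing. Check where the press is now.

```bash
python3 - <<'E'
from h import *
bot.move_to([426,300,330],q(np.pi/2)); bot.dwell(.3)
c,X=wrist("w_p2"); print(st())
b=band(X,[425,351],50,80,60); print("knob",len(b),np.round([*b.mean(0),*b.min(0),*b.max(0)],1))
b=band(X,[425,351],1.8,7,60); print("disc",len(b),circ(hull(b[:,:2])) if len(b)>5 else 0)
t=bot.read_camera("top")
cv2.imwrite("pics/w5.png",np.hstack([cv2.resize(c["image"],(400,300)),cv2.resize(bot.read_camera("side")["image"][360:480,180:340],(400,300))]))
E
```

```text
{'t': 38.6, 'p': array([426.1, 299.8, 330. ]), 'w': 4.9, 'g': np.float64(0.0), 'F': array([-0.4, -0.2,  0.2]), 'q': array([ 0.54,  0.18,  1.43, -0.  ,  1.53, -1.03])}
knob 92 [423.7 350.5  66.7 419.1 345.4  50.5 429.7 355.9  70.6]
disc 477 [406.00078375 348.98779341  42.14200855]
```

View pics/w5.png

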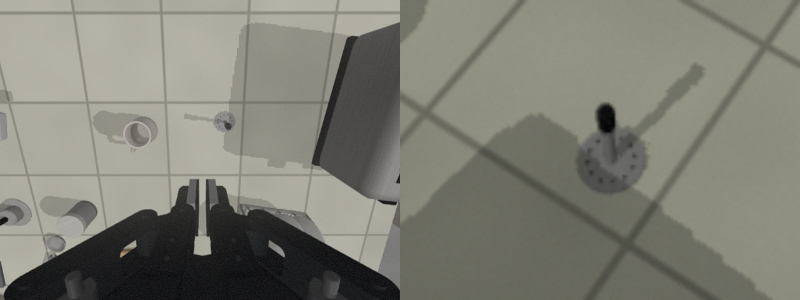

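```bash
python3 - <<'E'
from h import *
def tips():
    c=bot.read_camera("wrist"); M=np.array(c["mount"]); P=cloud(c,M[:3,:3],M[:3,3])
    p=P[c["depth"]>0]; k=(np.abs(p[:,0])<25)&(np.abs(p[:,1])<60)&(p[:,2]<60)&(p[:,2]>-60)
    f=p[k]; b=f[f[:,2]>f[:,2].max()-6]
    print(st()["w"],len(f),"zmax",np.round(np.percentile(f[:,2],[50,90,99,100]),1),"tip x",b[:,0].min(),b[:,0].max(),"y",b[:,1].min(),b[:,1].max(), bot.tip_reach)
tips(); bot.move_gripper(85); tips(); bot.move_gripper(30);tips()
E
```

```text
5.1 7631 zmax [-51.4 -22.4 -10.7  -5.8] tip x -10.031886609794583 12.387489177039562 y -8.622501273442458 9.478910454897783 19.0
85.3 6775 zmax [-42.5 -26.6 -20.4 -18.1] tip x -10.26446708903687 12.216846463379653 y -48.80627812979185 49.63250614397864 19.0
30.2 8052 zmax [-47.2 -20.5 -10.   -5.2] tip x -10.168283176118805 12.119693136471184 y -21.19907376902925 21.818033030308428 19.0
```

The wrist depth puts the closed fingertips about 6 mm behind the TCP, not 19 mm ahead of it. That explains the miss. I'll check it with a gentle touch on bare table.

```bash
python3 - <<'E'
from h import *
p=[420,262]
bot.move_gripper(9); bot.move_to([*p,60],q(np.pi/2)); bot.dwell(.3); print(st())
print(bot.servo_line([*p,-12],speed=40,until_force=4)); print(st())
bot.servo_line([*p,150],speed=200)
E
```

```text
{'t': 41.9, 'p': array([420.3, 262.3,  60.6]), 'w': 8.9, 'g': np.float64(0.0), 'F': array([ 0. , -0.5, -0.5]), 'q': array([ 0.48,  0.39,  1.83,  0.  ,  0.93, -1.09])}
True
{'t': 43.4, 'p': array([420. , 262. ,  -6.8]), 'w': 9.1, 'g': np.float64(4.7), 'F': array([-2.7,  0.1,  9.1]), 'q': array([ 0.48,  0.51,  1.85, -0.  ,  0.78, -1.09])}
```

Confirmed: the tips are 6 mm behind the TCP. I grasp the press again with the TCP at 48.

```bash
python3 - <<'E'
from h import *
m=[425.3,352]; s=[428.4,-326.5]
bot.move_gripper(40); bot.move_to([*m,130],q(np.pi/2)); bot.dwell(.3)
bot.servo_line([*m,47.5],speed=80); bot.dwell(.3)
bot.move_gripper(3,30); bot.dwell(.3); a=bot.read_state()["ee_pos"][2]; print(st())
if bot.read_state()["grip_force"]>5:
    bot.servo_line([*m,260],speed=150)
    bot.move_to([*s,260],q(0)); bot.dwell(.4); print(st())
    c,X=wrist("w_hp2"); side=bot.read_camera("side")
    cv2.imwrite("pics/w6.png",np.hstack([cv2.resize(c["image"],(400,300)),cv2.resize(side["image"][40:280,340:660],(400,300))]))
print(a)
E
```

```text
{'t': 47.6, 'p': array([425.3, 352. ,  47.5]), 'w': 10.2, 'g': np.float64(29.2), 'F': array([-0.1,  0.4,  0.2]), 'q': array([ 0.63,  0.51,  1.67,  0.  ,  0.96, -0.95])}
{'t': 52.0, 'p': array([ 428.5, -326.4,  260. ]), 'w': 10.3, 'g': np.float64(29.2), 'F': array([-0.3, -0.2, -0.4]), 'q': array([-0.72,  0.25,  1.5 , -0.  ,  1.39, -0.72])}
47.46539010193226
```

View pics/w6.png

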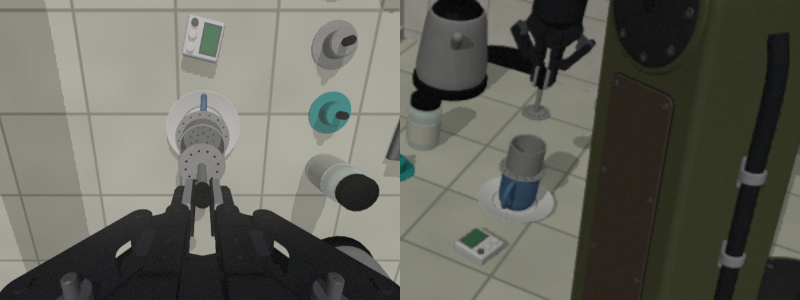

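The press hangs straight from the fingertips above the filter. Next I measure the disc's offset, then lower it.

```bash
python3 - <<'E'
from h import *
s=np.array([428.4,-326.5])
c,X=wrist(); b=band(X,s,208,221,40); d=circ(hull(b[:,:2])); print("disc",len(b),d,b[:,2].mean())
t=np.array([427.06+1.3,-326.3])   # filter centre (wrist bias removed)
off=(d[:2]+[1.2,0])-s; print(off)
g=s-np.clip(off,-3,3)*[0,1]
a=47.47
bot.servo_line([*g,a+152],speed=120); bot.dwell(.3)
print(bot.servo_line([*g,a+99],speed=60,until_force=4),st())
print(bot.servo_line([*g,a+90],speed=15,until_force=2.5),st(),"expect",a+95)
E
```

```text
disc 3451 [ 426.76537946 -326.01615787   22.97474152] 214.8538191127606
[-0.43462054  0.48384213]
False {'t': 54.1, 'p': array([ 428.6, -327.1,  146.9]), 'w': 10.2, 'g': np.float64(29.2), 'F': array([-0. , -0.4,  0.1]), 'q': array([-0.72,  0.35,  1.64,  0.  ,  1.15, -0.72])}
True {'t': 54.5, 'p': array([ 428.5, -327.2,  142.2]), 'w': 10.4, 'g': np.float64(29.6), 'F': array([-1.2, -0.7,  5.8]), 'q': array([-0.72,  0.36,  1.65, -0.  ,  1.14, -0.72])} expect 142.47
```

```bash
python3 - <<'E'
from h import *
s=[428.5,-327]
bot.move_gripper(24); bot.dwell(.3); bot.servo_line([*s,200],speed=120)
bot.servo_line([400,-326.4,330],speed=200); bot.dwell(.3)
c,X=wrist("w_pl"); 
b=band(X,s,135,150,45); b=b[np.hypot(*(b[:,:2]-[428,-326.5]).T)>22]; print("filter rim",len(b),circ(b[:,:2]))
b=band(X,s,152,175,40); print("knob",len(b),np.round([*b.mean(0),*b.min(0),*b.max(0)],1))
b=band(X,s,88,98,60); print("flange",len(b),circ(hull(b[:,:2])),b[:,2].mean())
p=[660,-180]
bot.move_to([*p,230],q(0)); bot.dwell(.3); c2,X=wrist("w_lid"); print(st())
b=band(X,p,34,60,40); print("knob",len(b),np.round([*b.mean(0),*b.min(0),*b.max(0)],1))
b=band(X,p,2,6,55); print("brim",len(b),circ(hull(b[:,:2])))
cv2.imwrite("pics/w7.png",np.hstack([cv2.resize(c["image"],(400,300)),cv2.resize(c2["image"],(400,300))]))
E
```

```text
filter rim 685 [ 427.03258466 -326.31441693   29.33822852]
knob 147 [ 426.3 -326.1  162.5  420.9 -332.6  152.   432.7 -321.2  165.7]
flange 2468 [ 426.83215639 -325.17914629   40.51909272] 94.29640238166087
{'t': 58.5, 'p': array([ 659.8, -180.5,  230.4]), 'w': 24.0, 'g': np.float64(0.0), 'F': array([-0.7,  0.1, -1. ]), 'q': array([-0.32,  0.61,  1.07, -0.  ,  1.47, -0.32])}
knob 170 [ 658.6 -180.3   45.9  652.2 -187.6   34.1  665.5 -174.5   49. ]
brim 1253 [ 658.61848285 -181.00548318   39.07514384]
```

View pics/w7.png

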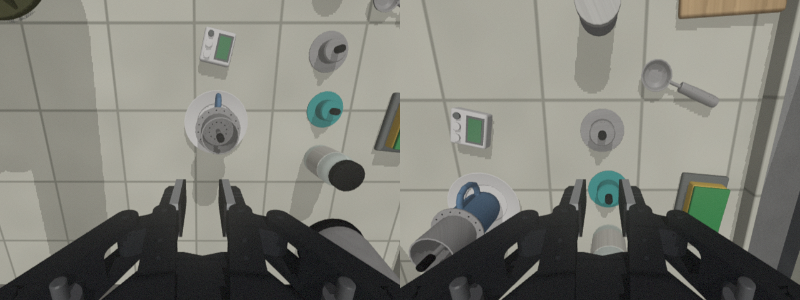

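```bash
python3 - <<'E'
from h import *
m=[659.8,-180.8]; s=np.array([428.4,-326.4])
bot.move_gripper(40); bot.servo_line([*m,110],speed=200); bot.dwell(.3)
bot.servo_line([*m,27],speed=80); bot.dwell(.3)
bot.move_gripper(4,30); bot.dwell(.3); a=bot.read_state()["ee_pos"][2]; print(st())
assert bot.read_state()["grip_force"]>5
bot.servo_line([*m,270],speed=150)
bot.move_to([*s,270],q(0)); bot.dwell(.5); print(st())
c,X=wrist("w_hl"); z=270-a; b=band(X,s,z-2,z+7,55); d=circ(hull(b[:,:2])); print("brim",len(b),d,b[:,2].mean(),b[:,2].std())
A=np.c_[b[:,:2]-s,np.ones(len(b))]; print("tilt",np.linalg.lstsq(A,b[:,2],rcond=None)[0])
side=bot.read_camera("side")
cv2.imwrite("pics/w8.png",np.hstack([cv2.resize(c["image"],(400,300)),cv2.resize(side["image"][40:280,340:660],(400,300))]))
E
```

```text
{'t': 62.0, 'p': array([ 659.9, -180.8,   27.1]), 'w': 12.0, 'g': np.float64(29.3), 'F': array([0.2, 0.4, 2.3]), 'q': array([-0.32,  0.79,  1.25, -0.  ,  1.1 , -0.32])}
{'t': 65.3, 'p': array([ 428.5, -326.3,  269.9]), 'w': 12.3, 'g': np.float64(29.2), 'F': array([ 0.3,  0.7, -0.7]), 'q': array([-0.72,  0.24,  1.49,  0.  ,  1.41, -0.72])}
brim 7484 [ 427.48758246 -326.70538459   39.68092941] 244.88903941367602 0.7583964074895526
tilt [3.90697299e-04 6.27236321e-04 2.44880967e+02]
```

View pics/w8.png

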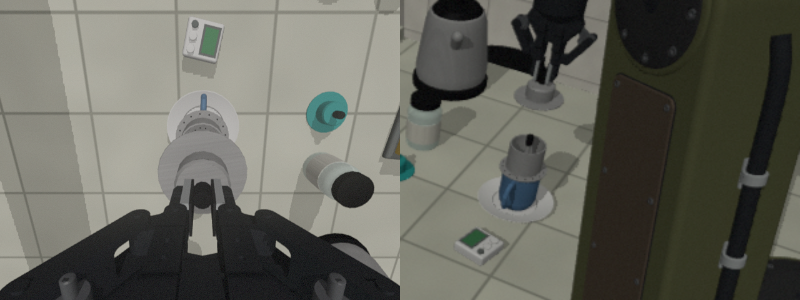

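The lid is held level and centred over the filter. I lower it now.

```bash
python3 - <<'E'
from h import *
g=[428.1,-326.1]; a=27.1
bot.servo_line([*g,a+175],speed=120); bot.dwell(.3)
print(bot.servo_line([*g,a+151],speed=50,until_force=4),st())
print(bot.servo_line([*g,a+141],speed=12,until_force=2),st(),"expect",a+146)
bot.move_gripper(26); bot.dwell(.3); bot.servo_line([*g,240],speed=100)
bot.servo_line([400,-326.4,330],speed=200); bot.dwell(.3)
c,X=wrist("w_end"); s=g
b=band(X,s,143,154,55); print("brim",len(b),circ(hull(b[:,:2])),b[:,2].mean())
A=np.c_[b[:,:2]-s,np.ones(len(b))]; print("tilt",np.linalg.lstsq(A,b[:,2],rcond=None)[0])
bot.move_to([300,-100,400],q(0)); bot.dwell(.3)
side=bot.read_camera("side");print(st())
cv2.imwrite("pics/w9.png",np.hstack([cv2.resize(c["image"],(400,300)),cv2.resize(side["image"][40:280,320:640],(400,300))]))
E
```

```text
False {'t': 67.0, 'p': array([ 428.1, -326.1,  178.1]), 'w': 12.6, 'g': np.float64(29.2), 'F': array([-0.1,  0.4, -1.1]), 'q': array([-0.72,  0.32,  1.61,  0.  ,  1.21, -0.72])}
True {'t': 67.6, 'p': array([ 428.2, -326.2,  173.1]), 'w': 12.6, 'g': np.float64(29.7), 'F': array([-0. ,  0.5,  5.2]), 'q': array([-0.72,  0.32,  1.62, -0.  ,  1.2 , -0.72])} expect 173.1
brim 3015 [ 427.12799462 -326.64162705   39.52969398] 148.0897290423925
tilt [-1.44389647e-04  1.38447707e-03  1.48084565e+02]
{'t': 71.3, 'p': array([ 300.2, -100.3,  399.8]), 'w': 26.0, 'g': np.float64(0.0), 'F': array([ 0.6,  0.7, -0.1]), 'q': array([-0.44, -0.32,  1.74, -0.  ,  1.72, -0.44])}
```

View pics/w9.png

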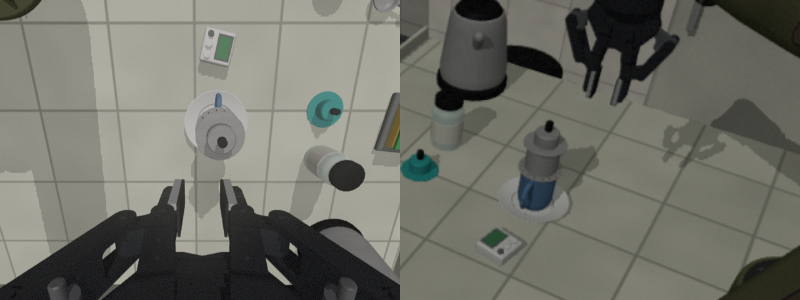

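The full stack stands level and centred, with the arm clear of it.

```bash
python3 -c "
from rig import bot
print(bot.finish_job())"
```

```text
the job is handed in; nothing more can be done
None
```

The job is handed in: the mug, filter, press and lid stand stacked in order on the saucer, level and centred, after about 71 s; the first press grasp closed on air because the fingertips sit 6 mm behind the TCP, not 19 mm ahead, and the second held.

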